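# Gather the lid knobs in the tote's picking corner and hold it tipped on the rest post

## Task

Pick up the metal tote by its wooden grip bar and tip it, without spilling, so that all three lid knobs slide together into the corner whose walls are cut down. Rest that corner's underside gently on top of the narrow post, keeping the tote clearly tipped (about 30 to 40 degrees) with nothing but your grip and the post carrying it. Finish holding it there, still and unreleased, and leave the other things on the worktop undisturbed.

Things in the scene. Friction and masses are not known exactly. Their poses are not given: they have to be found in the camera images.
- tote: Open sheet-metal tote, 170 (x) by 220 mm (y), walls 55 mm high, 3 mm thick; about 0.5 kg loaded, upright at the start. Origin: centre of underside, z up. At the picking corner, x -85, y -110 mm, both walls are cut down to 36 mm over 45 mm: its only mark. Straps 34 mm wide on the end walls (y +-110 mm) rise to 118 mm and carry the wooden grip bar along y over the middle.
- tote_grip (a point): Middle of the wooden grip bar, 104 mm above the tote's underside. The bar is 14 mm thick (tote's x), 26 mm high (91 to 117 mm above the underside) and 214 mm long (tote's y), open all round below and beside; axes as the tote's.
- pick_corner (a point): Outer underside point of the picking corner (the one with the walls cut down): x -85, y -110, z 0 mm in the tote's frame; axes as the tote's.
- corner_b (a point): Outer underside corner of the tote at x +85, y -110, z 0 mm in the tote's frame.
- corner_c (a point): Outer underside corner of the tote at x +85, y +110, z 0 mm, diagonally opposite the picking corner.
- corner_d (a point): Outer underside corner of the tote at x -85, y +110, z 0 mm in the tote's frame.
- knob_1_mid (a point): Black round lid knob, loose in the tote, standing at the start on its 24 mm wide, 12 mm high foot; head 41 mm across, 32 mm high over all, 30 g. The point is on its axis, 18 mm above the foot's underside; z from foot to head. Smooth: slides in the tote from a slope of about 10 to 15 degrees, may topple and roll.
- knob_2_mid (a point): Second lid knob, same as the first.
- knob_3_mid (a point): Third lid knob, same as the first.
- lid_knob_1: The first lid knob again; origin at the centre of its foot's underside, z from foot to head.
- lid_knob_2: The second lid knob, likewise.
- lid_knob_3: The third lid knob, likewise.
- post: Narrow dark steel rest post, fixed to the worktop: 80 mm flange at the foot, 42 mm stem, round rubber-topped head; 50 mm high. Origin: centre of the foot, z up.
- post_top (a point): Centre of the post's flat rubber top, 54 mm across, 50 mm above the worktop.
- rivet_cup: Bystander: aluminium cup with rivets, 110 mm across, 36 mm high; origin at centre of underside.
- grease_tin: Bystander: flat round tin with lid, 72 mm across, 38 mm high; origin at centre of underside.
- punch: Bystander: plain steel rivet punch standing upright, 24 mm across, 66 mm high; origin at centre of underside.

How it is judged (in metres and radians):
On the way:
1. the tote is lifted clear of the worktop and not yet on the post (height (world z) of each of corner_b, corner_c, corner_d, pick_corner above 0.03 m and contact force between tote and post below 0.1 N), for 0.2 s.
At the end, for the whole second after the job is handed in: Knob mid points within 120 mm of pick_corner (three in a row from it just fit); tote at rest, tilted 20 to 54 degrees, gripped (over 2 N), pick_corner within 24 mm of post centre, on its top (+-8 mm), 0.3 to 35 N; other corners over 45 mm up; bystanders moved under 30 mm (distance between each of knob_1_mid, knob_2_mid, knob_3_mid and pick_corner below 0.12 m and z of knob_1_mid in the frame of tote between 0 and 0.06 m and z of knob_2_mid in the frame of tote between 0 and 0.06 m and z of knob_3_mid in the frame of tote between 0 and 0.06 m and angle between tote's own z axis and vertical between 0.35 and 0.95 rad and contact force between tote and post between 0.3 and 35 N and contact force between tote and the fingers above 2 N and horizontal distance between pick_corner and post_top below 0.024 m and height (world z) of pick_corner between 0.042 and 0.058 m and linear speed of tote below 0.03 m/s and height (world z) of each of corner_b, corner_c, corner_d above 0.045 m and linear speed of each of lid_knob_1, lid_knob_2, lid_knob_3 below 0.05 m/s and distance of each of rivet_cup, grease_tin, punch from where it was at the start of the episode below 0.03 m); the arm keeps its last pose, push and grip.
It fails at once if a knob leaves the tote (distance between any of knob_1_mid, knob_2_mid, knob_3_mid and tote above 0.18 m).
It fails at once if a bystander is pushed more than 30 mm (distance of any of rivet_cup, grease_tin, punch from where it was at the start of the episode above 0.03 m).
It fails at once if the tote is tipped past 70 degrees (angle between tote's own z axis and vertical above 1.22 rad).
It fails at once if the tote is slammed on the post (over 60 N) (contact force between tote and post above 60 N).
It also fails if it takes over 48 s, if anything falls off the work surface, if the arm or the gripper's body presses on something with over 40 N, if the wrist force passes 120 N, or if a joint passes its speed limit or range.

## Robot

A 7-joint arm with a two-finger parallel gripper is mounted at the origin on a cart in front of the work surface, level with it; the furniture and walls round the work are solid. World frame = base frame: x ahead of the robot, y to its left, z up, the work surface at z = 0. Lengths are in m, angles in degrees, forces in N, time in s.
With the tool pointing down it reaches from about 0.425 to 0.825 m from the base axis. Payload 3.6 kg.
Tool frame: the origin (TCP) lies at the centre of the arm's flange, where the gripper is bolted on; the fingertips stand 173 mm ahead of it and the grasp point (between the pads) lies 155 mm ahead of it; y points along the fingers, x is the direction in which the jaws open and shut, and the axes are right-handed (so a half turn about y gives the same grasp; the last joint's range is limited). The gripper opens to 85 mm and grips with 20 to 120 N. Pads are 22 mm wide; open, the fingers measure 114 mm over their backs; the gripper's body (76 mm by 85 mm) begins 54 mm behind the grasp point. The pads swing forward as they close: fully open they stand 13 mm farther back than shut.
Start: joints at [69.242, 35.231, -0.722, 81.555, 0.464, 63.22, -2.315], TCP at [0.214, -0.614, 0.405] pointing down, gripper open.
Joint ranges: [-178.69, 178.69], [-17.37, 117.87], [-77.05, 75.6], [15.02, 138.74], [-78.02, 258.01], [0.78, 113.62], [-162.83, 162.83]. Speed limits (degrees/s): [159.86, 159.86, 180, 180, 180, 180, 180].

## Interface

Orientations are given as [roll, pitch, yaw] about the fixed x, y, z axes, in that order (R = Rz(yaw) Ry(pitch) Rx(roll)).
In Python, from cell import robot gives the robot as it stands. Calls block until the motion is done:
- robot.move_ptp(position, orientation): joint-space move of the TCP to a pose.
- robot.move_linear(position, frame=None, v=0.15, force_limit=None): straight line of the TCP; frame=None keeps the orientation; v is the mean speed in m/s. With force_limit (N) it stops when the force on the tool has changed by that much, and returns True; else False.
- robot.set_joints(angles): joint-space move.
- robot.gripper_open() and robot.gripper_close(newtons=None): open the fingers fully, or close them until they stop; newtons is the grip in N (None keeps the last).
- robot.pause(seconds).
- robot.ik(position, orientation): joint angles nearest the present ones, or None.
- robot.get_state(): the state.
- robot.get_image(name): name is "scene" or "side" or "wrist"; returns the picture (384x512x3 uint8, red, green, blue); there is no depth.
- robot.camera_params(name): a dict with "intrinsics" (3x3 intrinsics, pixels), "extrinsics" (4x4, takes a point from world to camera coordinates); the wrist camera has in their place "hand_eye" (4x4, takes a point from camera to tool coordinates, whose origin is the TCP and whose axes are the tool frame's). Camera axes: x right, y down, z forward; pixel columns grow to the right and rows downward; lengths in m; the calibration is good to about 2 mm. A picture is of the moment at which its call begins: read the wrist's pose just before it. camera_params takes no time and is no camera call.
A pose or a line that the arm cannot do raises robot.IKError and nothing moves.
- robot.sign_off(): hands the job in, once; it reports no verdict.
The state is a dict: "time": time; "qpos": joint angles; "joint_vel": joint speeds; "joint_torque": joint torques, N m; "position": TCP position; "tcp_rot": TCP orientation; "force": force on the tool from outside, world axes, zero at the start; "wrist_torque": the same for the moment, N m; "opening": opening from 0.0 (shut) to 1.0 (fully open).
Only numpy, scipy, OpenCV 4.12 (cv2) and the standard library are available. Lean on these libraries where they do the work, as an engineer would, in place of code of your own. Each camera call takes 0.05 s, during which the arm holds its last target.

## Working session

There is one attempt and no reset: what is moved stays moved. The work goes in short steps, each a Python script; the robot and the scene stay as the last script left them, time stands still between calls to the robot, and variables do not carry over. Pictures are saved under pics/ and viewed, and the job is handed in when it is done.

```bash
ls; mkdir -p pics; python3 - <<'E'
from cell import robot
import cv2, numpy as np
np.set_printoptions(precision=4,suppress=True)
for n in ["scene","side","wrist"]:
    s=robot.get_state(); im=robot.get_image(n); cv2.imwrite(f"pics/{n}0.png",im[:,:,::-1])
    print(n,robot.camera_params(n))
print(s)
E
```

```text
pics
scene {'intrinsics': array([[499.0502,   0.    , 251.7185],
       [  0.    , 499.0502, 191.8122],
       [  0.    ,   0.    ,   1.    ]]), 'extrinsics': array([[ 0.1403,  0.9901,  0.0087,  0.0174],
       [ 0.8048, -0.109 , -0.5834, -0.4291],
       [-0.5767,  0.0888, -0.8121,  2.0579],
       [ 0.    ,  0.    ,  0.    ,  1.    ]])}
side {'intrinsics': array([[366.4169,   0.    , 250.9729],
       [  0.    , 366.4169, 189.9462],
       [  0.    ,   0.    ,   1.    ]]), 'extrinsics': array([[ 0.9998,  0.0054,  0.0175, -0.5865],
       [ 0.0173, -0.5887, -0.8082,  0.0085],
       [ 0.0059,  0.8083, -0.5887,  1.1871],
       [ 0.    ,  0.    ,  0.    ,  1.    ]])}
wrist {'intrinsics': array([[343.1684,   0.    , 252.6619],
       [  0.    , 343.1684, 186.9923],
       [  0.    ,   0.    ,   1.    ]]), 'hand_eye': array([[ 1.    , -0.0006,  0.001 , -0.0001],
       [-0.0011, -0.2891,  0.9573,  0.0299],
       [-0.0003, -0.9573, -0.2891,  0.0743],
       [ 0.    ,  0.    ,  0.    ,  1.    ]])}
{'time': 0.1, 'qpos': array([69.2404, 35.2842, -0.722 , 81.6331,  0.4642, 63.2199, -2.3148]), 'joint_vel': array([ 0.0681, -0.219 ,  0.001 , -0.2482,  0.0248,  0.027 , -0.0176]), 'joint_torque': array([  0.0005, -47.0384,   0.2601, -17.1569,   0.0101,   0.0059,
        -0.    ]), 'position': array([ 0.2141, -0.6134,  0.4036]), 'tcp_rot': array([-90.0023,   0.1342, -70.7557]), 'force': array([-0.4478, -0.7617, -0.1781]), 'wrist_torque': array([ 0.0218,  0.0403, -0.0026]), 'opening': 1.001744722105913}
```

View pics/scene0.png

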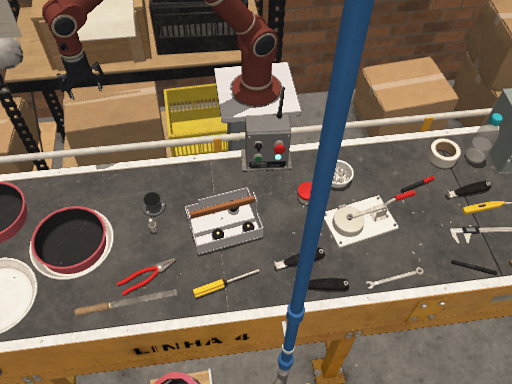

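View pics/side0.png

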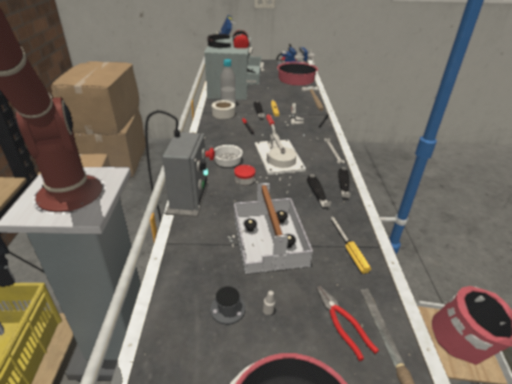

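View pics/wrist0.png

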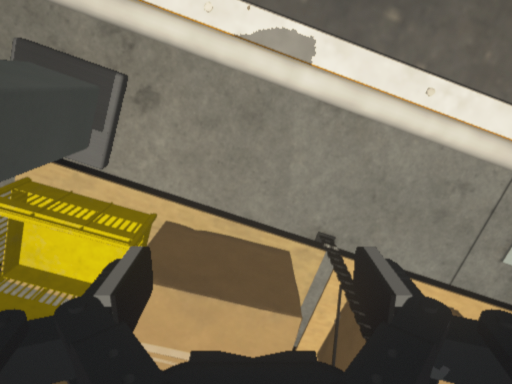

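```bash
python3 - <<'E'
import cv2
a=cv2.imread('pics/scene0.png')[150:275,120:280]; cv2.imwrite('pics/s1.png',cv2.resize(a,None,fx=4.7,fy=4.7,interpolation=cv2.INTER_CUBIC))
a=cv2.imread('pics/side0.png')[135:335,190:350]; cv2.imwrite('pics/d1.png',cv2.resize(a,None,fx=3,fy=3,interpolation=cv2.INTER_CUBIC))
E
```

```text
(no output)
```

View pics/s1.png

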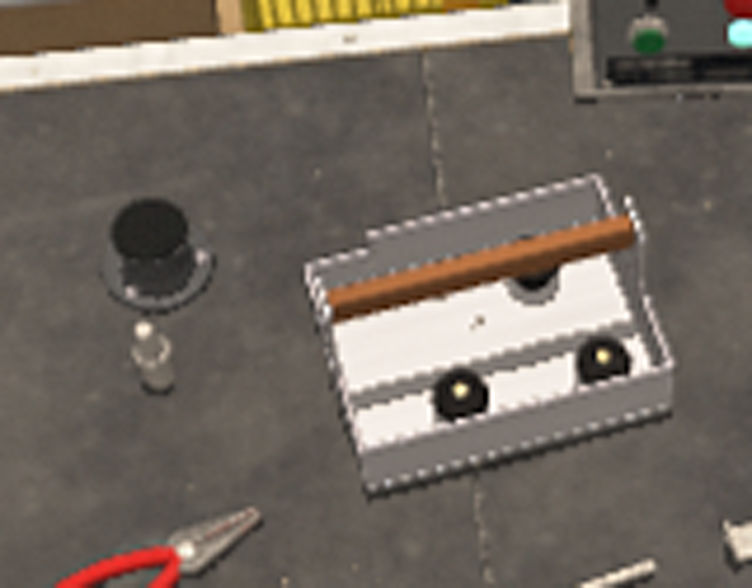

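View pics/d1.png

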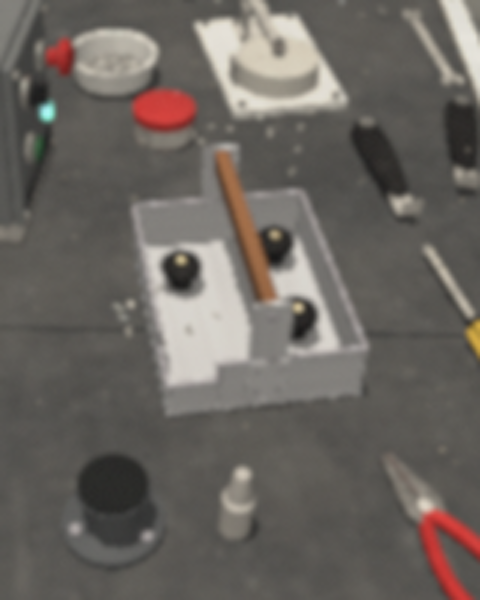

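```bash
cat > h.py <<'E'
import numpy as np, cv2
from scipy.spatial.transform import Rotation as Ro
np.set_printoptions(precision=4,suppress=True)
def rot(rpy): return Ro.from_euler('xyz',rpy,degrees=True).as_matrix()
def rpy(R): return Ro.from_matrix(R).as_euler('xyz',degrees=True)
def ray(cp,uv,st=None):
    K=cp['intrinsics']; d=np.linalg.inv(K)@[uv[0],uv[1],1.]
    if 'extrinsics' in cp:
        E=cp['extrinsics']; R=E[:3,:3]; return -R.T@E[:3,3], R.T@d
    H=cp['hand_eye']; R=rot(st['tcp_rot']); p=np.array(st['position'])
    return p+R@H[:3,3], R@H[:3,:3]@d
def onz(cp,uv,z,st=None):
    o,d=ray(cp,uv,st); return o+d*(z-o[2])/d[2]
def tri(r1,r2):
    A=np.stack([r1[1],-r2[1]],1); t=np.linalg.lstsq(A,r2[0]-r1[0],rcond=None)[0]
    a=r1[0]+r1[1]*t[0]; b=r2[0]+r2[1]*t[1]; return (a+b)/2, np.linalg.norm(a-b)
def proj(cp,P,st=None):
    if 'extrinsics' in cp: E=cp['extrinsics']
    else:
        T=np.eye(4);T[:3,:3]=rot(st['tcp_rot']);T[:3,3]=st['position'];E=np.linalg.inv(T@cp['hand_eye'])
    c=E[:3,:3]@np.asarray(P)+E[:3,3]; q=cp['intrinsics']@c; return q[:2]/q[2]
E
python3 - <<'E'
from h import *; from cell import robot
cs,cd=robot.camera_params('scene'),robot.camera_params('side')
S=lambda u,v:(u/4.7+120-.4,v/4.7+150-.4)
D=lambda u,v:(u/3+190-.33,v/3+135-.33)
print('scene rim d,c,b',*[onz(cs,S(*p),.055) for p in[(600,177),(671,368),(365,455)]],'pick',onz(cs,S(308,268),.036))
print('side rim d,c',*[onz(cd,D(*p),.055) for p in[(134,203),(302,192),(366,346)]],'pick',onz(cd,D(162,384),.036))
print('post',onz(cs,S(150,229),.05),onz(cd,D(113,483),.05), 'punch base',onz(cs,S(157,385),0),onz(cd,D(236,532),0),'top',onz(cs,S(144,330),.066),onz(cd,D(242,473),.066))
ms=[]
for n,c,(x0,y0,x1,y1) in[('scene',cs,(180,185,262,222)),('side',cd,(255,175,290,240))]:
    im=cv2.imread(f'pics/{n}0.png'); h=cv2.cvtColor(im,cv2.COLOR_BGR2HSV)
    m=cv2.inRange(h,(5,110,60),(20,255,255)); k=np.zeros_like(m);k[y0:y1,x0:x1]=m[y0:y1,x0:x1]
    ys,xs=np.nonzero(k); p=np.array([xs.mean(),ys.mean()]); print(n,len(xs),p)
    vx,vy,_,_=cv2.fitLine(np.stack([xs,ys],1).astype(np.float32),cv2.DIST_L2,0,.01,.01).ravel()
    t=(xs-p[0])*vx+(ys-p[1])*vy
    e=[p+np.array([vx,vy])*t.min(),p+np.array([vx,vy])*t.max()]; print([onz(c,q,.11) for q in e]); ms.append(ray(c,p))
print(tri(*ms))
print(onz(cs,S(460,395),.03),onz(cs,S(604,360),.03))
print('tin',onz(cd,D(165,108),.038),'cup',onz(cd,D(115,50),.036))
E
```

```text
scene rim d,c,b [ 0.539  -0.1097  0.055 ] [ 0.7054 -0.0836  0.055 ] [ 0.7448 -0.2953  0.055 ] pick [ 0.5768 -0.3243  0.036 ]
side rim d,c [ 0.5376 -0.1068  0.055 ] [ 0.7033 -0.0845  0.055 ] [ 0.7397 -0.2955  0.055 ] pick [ 0.5697 -0.3241  0.036 ]
post [ 0.5379 -0.4326  0.05  ] [ 0.5359 -0.435   0.05  ] punch base [ 0.6372 -0.4378  0.    ] [ 0.6286 -0.4397  0.    ] top [ 0.6335 -0.4366  0.066 ] [ 0.6301 -0.4368  0.066 ]
scene 455 [222.1429 206.5165]
[array([ 0.6602, -0.3066,  0.11  ]), array([ 0.6255, -0.0987,  0.11  ])]
side 274 [271.4161 211.0036]
[array([ 0.62  , -0.0989,  0.11  ]), array([ 0.6539, -0.297 ,  0.11  ])]
(array([ 0.6396, -0.2041,  0.1045]), np.float64(0.0003639358702201762))
[ 0.6922 -0.2278  0.03  ] [ 0.6776 -0.1258  0.03  ]
tin [0.5641 0.0898 0.038 ] cup [0.5003 0.2209 0.036 ]
```

```bash
cat >> h.py <<'E'
C0=np.array([.640,-.204,0.]); YAW0=9.7; POST=np.array([.537,-.434,.050])
PC=np.array([-.085,-.110,0]); GR=np.array([0,0,.104])
def toteR(yaw,th,diraz=None):
    # tilt th deg so tote direction 'diraz' (deg in tote frame) goes down
    a=np.arctan2(PC[1],PC[0]) if diraz is None else np.radians(diraz)
    d=np.array([np.cos(a),np.sin(a),0]); ax=np.cross([0,0,1],d)
    return Ro.from_euler('z',yaw,degrees=True).as_matrix()@Ro.from_rotvec(ax*np.radians(th)).as_matrix()
def toolin(phi,sgn):
    x=np.array([sgn,0,0.]); y=Ro.from_euler('x',phi,degrees=True).as_matrix()@[0,0,-1.]; return np.stack([x,y,np.cross(x,y)],1)
def tcp(R,g,phi,sgn):
    "tote rot R, grip point world g"
    T=R@toolin(phi,sgn); return g-.155*T[:,1], rpy(T)
def tcp_corner(R,pc,phi,sgn): return tcp(R,pc+R@(GR-PC),phi,sgn)
E
python3 - <<'E'
from h import *; from cell import robot
for sgn in(1,-1):
  for phi in(-30,-15,0,15,30):
    p,o=tcp(toteR(YAW0,0),C0+GR,phi,sgn); a=robot.ik(p,o)
    print(sgn,phi,'pick',None if a is None else np.round(a))
    for yaw in(-10,9.7,25,40):
      for th in (35,):
        p,o=tcp_corner(toteR(yaw,th),POST,phi,sgn); b=robot.ik(p,o); p2=p+[0,0,.08]; b2=robot.ik(p2,o)
        if b is not None and b2 is not None: print('   ',yaw,th,np.round(p,3),np.round(b))
print(robot.get_state()['time'])
E
```

```text
1 -30 pick [  0.  45.   6.  97.  42.  38. -20.]
    -10 35 [ 0.525 -0.38   0.36 ] [ 45.  35. -16.  93.   7.  33.  12.]
    9.7 35 [ 0.508 -0.388  0.36 ] [ 54.  36. -26.  93.   5.  37.  35.]
    25 35 [ 0.497 -0.397  0.36 ] [ 59.  38. -32.  92.   5.  42.  51.]
    40 35 [ 0.489 -0.408  0.36 ] [ 63.  40. -38.  89.   6.  48.  65.]
1 -15 pick [15. 44. -9. 92. 31. 43. -4.]
    -10 35 [ 0.516 -0.42   0.356] [ 57.  40. -27.  87.  -5.  42.  28.]
    9.7 35 [ 0.513 -0.427  0.356] [ 60.  43. -32.  83.  -3.  52.  45.]
    25 35 [ 0.512 -0.434  0.356] [ 62.  45. -36.  80.   0.  61.  57.]
    40 35 [ 0.513 -0.441  0.356] [ 62.  47. -39.  76.   4.  69.  68.]
1 0 pick [ 27.  47. -20.  86.  19.  51.  10.]
    -10 35 [ 0.511 -0.457  0.342] [ 64.  46. -33.  81. -14.  54.  38.]
    9.7 35 [ 0.521 -0.465  0.342] [ 63.  50. -36.  73.  -8.  69.  50.]
    25 35 [ 0.529 -0.468  0.342] [ 61.  53. -38.  67.  -3.  80.  59.]
    40 35 [ 0.538 -0.469  0.342] [ 59.  56. -39.  62.   2.  90.  68.]
1 15 pick [ 34.  52. -26.  79.   8.  60.  22.]
    -10 35 [ 0.511 -0.491  0.319] [ 67.  54. -37.  73. -20.  67.  44.]
 
[... 1179 characters left out ...]
.521 -0.465  0.342] [  39.   47.   14.   74.  -43.   80. -104.]
    25 35 [ 0.529 -0.468  0.342] [ 39.  49.  13.  68. -37.  88. -96.]
    40 35 [ 0.538 -0.469  0.342] [ 38.  51.  12.  63. -31.  95. -87.]
-1 15 pick [  12.   51.   19.   80.  -30.   64. -129.]
    -10 35 [ 0.511 -0.491  0.319] [  42.   50.   16.   74.  -57.   84. -112.]
    9.7 35 [ 0.532 -0.496  0.319] [  41.   55.   15.   63.  -48.   98. -105.]
    25 35 [ 0.548 -0.496  0.319] [ 40.  58.  15.  55. -41. 107. -97.]
-1 30 pick [  18.   56.   17.   72.  -37.   78. -124.]
    -10 35 [ 0.515 -0.518  0.29 ] [  44.   58.   17.   66.  -63.  100. -111.]
    9.7 35 [ 0.545 -0.521  0.29 ] [  45.   63.   10.   52.  -51.  112. -109.]
0.15
```

```bash
python3 - <<'E'
from h import *; from cell import robot
cs,cd=robot.camera_params('scene'),robot.camera_params('side')
print('box base',onz(cd,(165,211),0),onz(cd,(194,213),0),onz(cd,(206,178),0),'scene',onz(cs,(244,168),0),onz(cs,(290,166),0))
print('box top tri',tri(ray(cs,(246,118)),ray(cd,(192,150))),tri(ray(cs,(290,118)),ray(cd,(204,135))),'antenna',)
for z in(.1,.2,.25): print(z,onz(cs,(281,88),z))
E
```

```text
box base [ 0.3243 -0.0853  0.    ] [ 0.4138 -0.0925  0.    ] [0.4304 0.0974 0.    ] scene [ 0.4117 -0.1042  0.    ] [0.4249 0.0631 0.    ]
box top tri (array([ 0.4158, -0.1003,  0.2383]), np.float64(0.032915881768382386)) (array([0.425 , 0.0425, 0.216 ]), np.float64(0.05035031418687137)) antenna
0.1 [0.1216 0.0777 0.1   ]
0.2 [0.2283 0.0531 0.2   ]
0.25 [0.2816 0.0409 0.25  ]
```

```bash
python3 - <<'E'
from h import *; from cell import robot
p,o=tcp(toteR(YAW0,0),C0+GR,0,1)
robot.move_ptp(p+[0,0,.12],o)
s=robot.get_state(); im=robot.get_image('wrist'); cv2.imwrite('pics/w1.png',cv2.resize(im[:,:,::-1],None,fx=1.5,fy=1.5))
cw=robot.camera_params('wrist')
print(s['time'],s['position'],p,s['tcp_rot'],o,s['force'])
h=cv2.cvtColor(im,cv2.COLOR_RGB2HSV); m=cv2.inRange(h,(5,110,50),(20,255,255)); print(m.sum()/255)
n,l,st,c=cv2.connectedComponentsWithStats(m); k=1+np.argmax(st[1:,4]); print(st[k],c[k])
for y in(-.09,-.05,0,.05,.09):
    P=C0+toteR(YAW0,0)@[0,y,.117]; print(y,proj(cw,P,s)*1.5)
E
```

```text
2.275 [ 0.6394 -0.2061  0.3789] [ 0.64  -0.204  0.259] [-90.0793   0.0437   9.5122] [-90.    0.    9.7] [0.4512 0.7795 0.6504]
5589.0
[ 242   23   22  293 5465] [253.1405 162.4119]
-0.09 [380.5224 447.3733]
-0.05 [380.3081 378.4197]
0 [380.0112 282.9206]
0.05 [379.6765 175.2325]
0.09 [379.3763  78.6533]
```

View pics/w1.png

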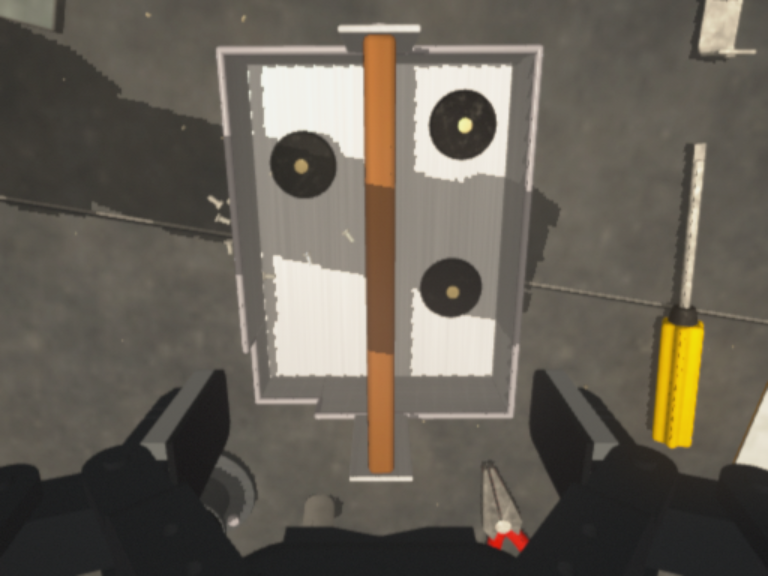

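The bar runs vertically through columns 365-396 and is centred on the predicted column 380. The cut-down corner is at bottom left (255,400), and the three knobs are at (303,163), (463,123) and (451,287). I'll grasp now.

```bash
python3 - <<'E'
from h import *; from cell import robot
p,o=tcp(toteR(YAW0,0),C0+GR,0,1)
print(robot.move_linear(p,o,v=.1,force_limit=15))
s=robot.get_state(); print(s['time'],s['position'],s['force'])
robot.gripper_close(110); s=robot.get_state(); print(s['time'],s['position'],s['force'],s['wrist_torque'],s['opening'])
p0=np.array(s['position'])
robot.move_linear(p+[0,0,.10],o,v=.08); robot.pause(.2)
s=robot.get_state(); print(s['time'],s['position'],s['tcp_rot'],s['force'],s['wrist_torque'],s['opening'])
for n in('scene','side'):cv2.imwrite(f'pics/{n}2.png',robot.get_image(n)[:,:,::-1])
a=cv2.imread('pics/scene2.png')[120:275,120:280]; b=cv2.imread('pics/side2.png')[135:335,190:350]
a=cv2.resize(a,(400,388));b=cv2.resize(b,(400,500));c=np.zeros((500,800,3),np.uint8);c[:388,:400]=a;c[:,400:]=b;cv2.imwrite('pics/c2.png',c)
E
```

```text
False
3.675 [ 0.6404 -0.204   0.2599] [ 1.1502 -0.5042  0.6391]
4.3333 [ 0.6401 -0.2041  0.2593] [-0.5731  0.4256  2.0339] [-0.0509  0.076   0.0162] 0.1465654872274592
5.9333 [ 0.6399 -0.204   0.3585] [-89.9761   0.0437   9.7022] [-0.1806  0.1785 -4.0506] [-0.0295 -0.0194  0.0158] 0.14375562663808716
```

View pics/c2.png

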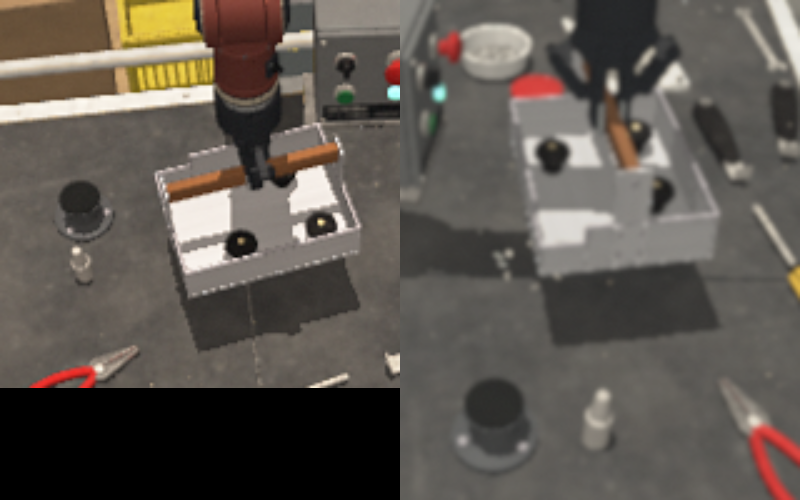

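```bash
python3 - <<'E'
from h import *; from cell import robot
YF=20;AZ=-135
hov=POST+[0,0,.085]
seq=[(0,hov)]+[(t,hov) for t in range(4,39,4)]
for t,pc in seq:
    p,o=tcp_corner(toteR(YF,t,AZ),pc,0,1); a=robot.ik(p,o); print(t,p,None if a is None else np.round(a))
# level carry
p,o=tcp_corner(toteR(YF,0,AZ),hov,0,1); robot.move_linear(p,o,v=.1)
print(robot.get_state()['time'])
for t in(6,12,16):
    p,o=tcp_corner(toteR(YF,t,AZ),hov,0,1); robot.move_linear(p,o,v=.05)
robot.pause(.8)
s=robot.get_state(); print(s['time'],s['position'],p,s['tcp_rot'],o,s['force'],s['wrist_torque'],s['opening'])
for n in('scene','side'):cv2.imwrite(f'pics/{n}3.png',robot.get_image(n)[:,:,::-1])
a=cv2.imread('pics/scene3.png')[120:275,120:280]; b=cv2.imread('pics/side3.png')[165:365,170:330]
a=cv2.resize(a,(400,388));b=cv2.resize(b,(400,500));c=np.zeros((500,800,3),np.uint8);c[:388,:400]=a;c[:,400:]=b;cv2.imwrite('pics/c3.png',c)
E
```

```text
0 [ 0.5793 -0.3016  0.394 ] [ 40.  38. -26.  81.  17.  65.  31.]
4 [ 0.5715 -0.3182  0.403 ] [ 43.  38. -28.  80.  14.  65.  35.]
8 [ 0.5635 -0.3354  0.4107] [ 47.  39. -30.  79.  11.  66.  38.]
12 [ 0.5552 -0.3531  0.417 ] [ 50.  39. -32.  78.   8.  68.  41.]
16 [ 0.5468 -0.3711  0.422 ] [ 53.  40. -34.  77.   6.  69.  44.]
20 [ 0.5383 -0.3894  0.4255] [ 56.  41. -36.  75.   3.  71.  46.]
24 [ 0.5297 -0.4078  0.4277] [ 59.  42. -38.  74.   0.  72.  48.]
28 [ 0.521  -0.4264  0.4284] [ 62.  44. -40.  72.  -2.  74.  51.]
32 [ 0.5124 -0.4449  0.4277] [ 64.  45. -41.  71.  -4.  76.  53.]
36 [ 0.5038 -0.4634  0.4256] [ 66.  47. -43.  69.  -6.  78.  54.]
7.3833
10.275 [ 0.5468 -0.3711  0.422 ] [ 0.5468 -0.3711  0.422 ] [-78.5392 -11.2398  18.864 ] [-78.5381 -11.2392  18.8685] [ 0.2392  1.0094 -4.6563] [-0.5042  0.2328 -0.0635] 0.14635205784118507
```

View pics/c3.png

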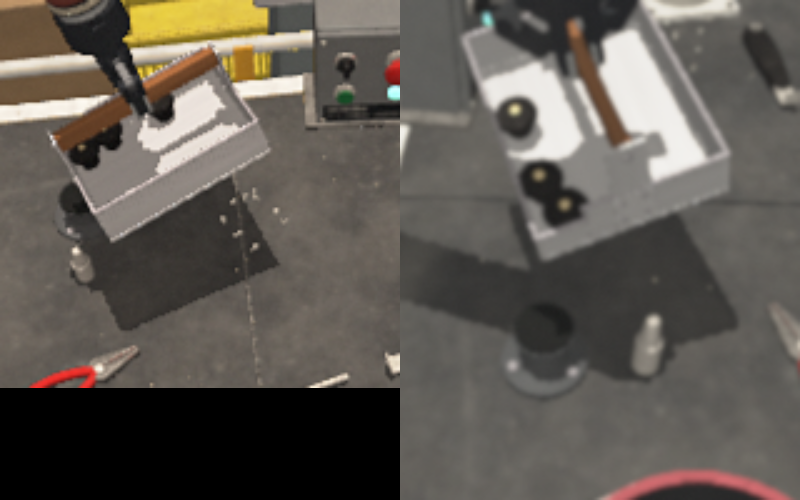

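At 16° all three knobs have slid, still upright. Two sit in the cut-down corner (side view 540,180 and 565,207) and the third is against the -x wall (517,117). I'll continue tilting.

```bash
python3 - <<'E'
from h import *; from cell import robot
YF=20;AZ=-135
hov=POST+[0,0,.085]
for t in(22,28,35):
    p,o=tcp_corner(toteR(YF,t,AZ),hov,0,1); robot.move_linear(p,o,v=.05)
robot.pause(.6)
s=robot.get_state(); print(s['time'],s['position'],p,s['tcp_rot'],o,s['force'],s['wrist_torque'],s['opening'])
for n in('scene','side'):cv2.imwrite(f'pics/{n}4.png',robot.get_image(n)[:,:,::-1])
a=cv2.imread('pics/scene4.png')[120:275,120:280]; b=cv2.imread('pics/side4.png')[165:365,170:330]
a=cv2.resize(a,(400,388));b=cv2.resize(b,(400,500));c=np.zeros((500,800,3),np.uint8);c[:388,:400]=a;c[:,400:]=b;cv2.imwrite('pics/c4.png',c)
for n in('scene','side'):
  cp=robot.camera_params(n);R=toteR(YF,35,AZ)
  f=(lambda q:((q[0]-120)*2.5,(q[1]-120)*2.5)) if n=='scene' else (lambda q:((q[0]-170)*2.5+400,(q[1]-165)*2.5))
  print(n,*[np.round(f(proj(cp,hov+R@(np.array(v)-PC)))) for v in((-.085,-.11,0),(-.085,-.11,.036),(.085,-.11,.0),(.085,-.11,.055),(.085,.11,.055),(-.085,.11,.055))])
E
```

```text
13.375 [ 0.5059 -0.4588  0.4262] [ 0.5059 -0.4588  0.4262] [-63.6596 -23.9241  14.3197] [-63.659  -23.9275  14.3227] [ 0.0882 -0.4486 -4.7924] [-1.1567  0.5507 -0.0362] 0.14433327648373337
scene [ 67. 157.] [ 49. 140.] [ 94. 221.] [ 62. 192.] [208.  68.] [172.  16.]
side [543. 260.] [529. 253.] [727. 170.] [719. 152.] [608. -66.] [435.  21.]
```

View pics/c4.png

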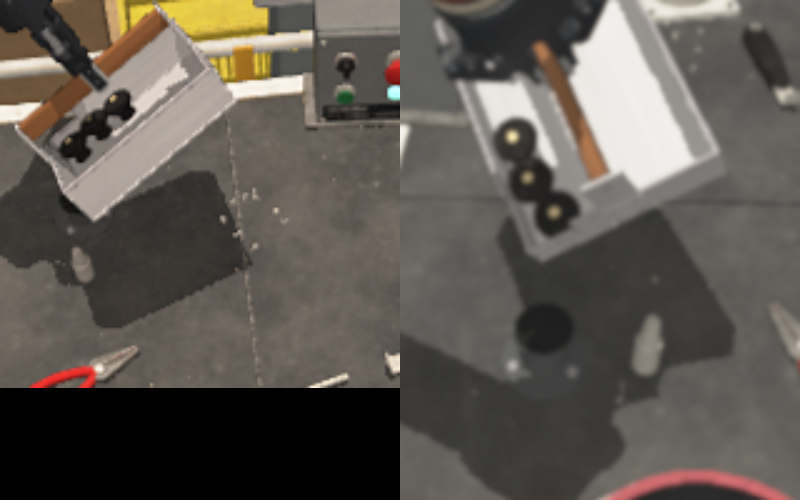

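```bash
cat > kn.py <<'E'
from h import *
def knob(cp,uv,R,pc,zt=.032):
    o,d=ray(cp,uv); o=R.T@(o-pc)+PC; d=R.T@d
    q=o+d*(zt-o[2])/d[2]; m=q.copy(); m[2]=.021; return q, np.linalg.norm(m-PC)
E
python3 - <<'E'
from kn import *; from cell import robot
R=toteR(20,35,-135);hov=POST+[0,0,.085]
cs,cd=robot.camera_params('scene'),robot.camera_params('side')
for u,v in((512,136),(527,178),(554,213)): print('side',*knob(cd,((u-400)/2.5+170,v/2.5+165),R,hov))
for u,v in((119,101),(93,122),(68,146)): print('scene',*knob(cs,(u/2.5+120,v/2.5+120),R,hov))
a=cv2.imread('pics/side4.png')[200:275,195:270];b=cv2.imread('pics/scene4.png')[145:195,125:185]
c=np.zeros((500,800,3),np.uint8);c[:400,:400]=cv2.resize(a,(400,400),interpolation=cv2.INTER_CUBIC);c[:333,400:]=cv2.resize(b,(400,333),interpolation=cv2.INTER_CUBIC);cv2.imwrite('pics/c4z.png',c)
E
```

```text
side [-0.0639 -0.0109  0.032 ] 0.1034610233211571
side [-0.0653 -0.0507  0.032 ] 0.065883246504809
side [-0.0555 -0.088   0.032 ] 0.04238195384201501
scene [-0.0467 -0.0068  0.032 ] 0.11206947773575933
scene [-0.0492 -0.0487  0.032 ] 0.0740602240717403
scene [-0.0434 -0.0911  0.032 ] 0.05028327397738943
```

View pics/c4z.png

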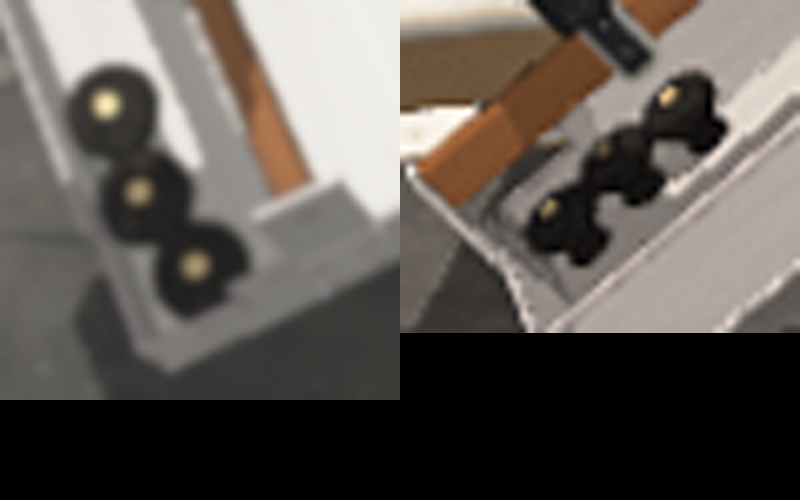

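```bash
python3 - <<'E'
from kn import *; from cell import robot
YF=20;AZ=-135;R=toteR(YF,35,AZ)
p,o=tcp_corner(R,POST+[0,0,.012],0,1); print(robot.move_linear(p,o,v=.05,force_limit=12)); robot.pause(.3)
s=robot.get_state(); print(s['time'],s['position']-p,s['force'],s['wrist_torque'])
for n in('scene','side'):cv2.imwrite(f'pics/{n}5.png',robot.get_image(n)[:,:,::-1])
a=cv2.imread('pics/side5.png')[220:320,190:310];b=cv2.imread('pics/scene5.png')[160:240,120:200]
c=np.zeros((500,800,3),np.uint8);c[:333,:400]=cv2.resize(a,(400,333),interpolation=cv2.INTER_CUBIC);c[:400,400:]=cv2.resize(b,(400,400),interpolation=cv2.INTER_CUBIC);cv2.imwrite('pics/c5.png',c)
print('pred corner',proj(robot.camera_params('side'),POST+[0,0,.012]),proj(robot.camera_params('scene'),POST+[0,0,.012]))
E
```

```text
False
15.3833 [ 0.     -0.      0.0001] [ 1.1581  0.0467 -4.798 ] [-1.1493  0.5325 -0.0148]
pred corner [227.745  291.7987] [150.541  196.0795]
```

View pics/c5.png

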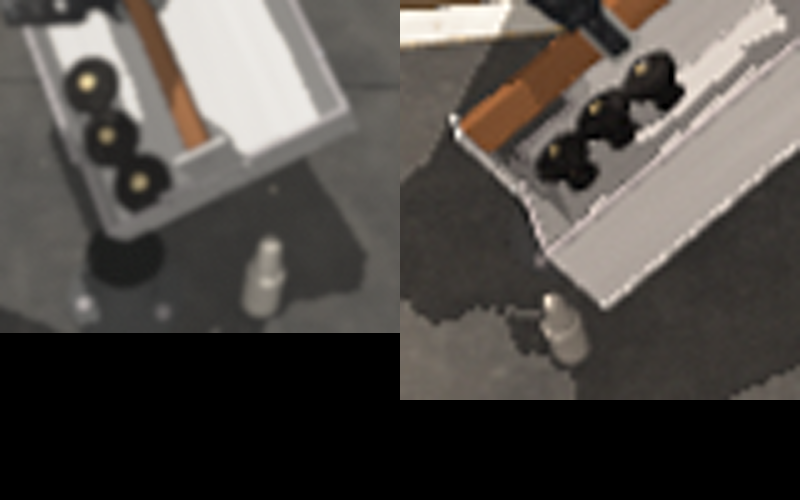

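The corner shows in the side view at pixel (226.6,292), against (227.7,291.8) predicted, so it is over the post centre. The knobs are still in the corner and the punch is clear. I'll creep down to contact.

```bash
python3 - <<'E'
from kn import *; from cell import robot
YF=20;AZ=-135;R=toteR(YF,35,AZ)
p,o=tcp_corner(R,POST+[0,0,-.006],0,1); print(robot.move_linear(p,o,v=.012,force_limit=3.5))
s=robot.get_state(); print(s['time'],s['position']-p,s['force'],s['wrist_torque'],s['opening'])
robot.pause(.6)
for i in range(3):
    s=robot.get_state(); print(s['time'],s['position']-p,s['force'],s['wrist_torque'],s['opening']); robot.pause(.2)
E
```

```text
True
16.5583 [0.0001 0.0003 0.0041] [-0.4235  0.7823  4.3197] [-0.4641  0.1561  0.0306] 0.14466656158729393
17.1583 [0.0001 0.0004 0.0038] [-0.488   1.271   6.7043] [-0.2807  0.0971  0.0556] 0.1450135059654563
17.3583 [0.0001 0.0004 0.0038] [0.3941 1.2621 7.1322] [-0.3283  0.0557  0.078 ] 0.1439501574441202
17.5583 [0.0001 0.0004 0.0038] [0.6328 1.4672 6.7507] [-0.2692  0.0705  0.0822] 0.14750578716761129
```

```bash
python3 - <<'E'
from kn import *; from cell import robot
s=robot.get_state(); p=np.array(s['position'])+[0,0,.0006]
R=toteR(20,35,-135); pt,o=tcp_corner(R,POST,0,1)
robot.move_linear(p,o,v=.01); robot.pause(.8)
for i in range(3):
    s=robot.get_state(); print(s['time'],s['position'],s['tcp_rot'],s['force'],s['wrist_torque']); robot.pause(.2)
T=rot(s['tcp_rot']); Rt=T@toolin(0,1).T; pc=s['position']+.155*T[:,1]+Rt@(PC-GR); print('corner if no slip',pc)
for n in('scene','side'):cv2.imwrite(f'pics/{n}6.png',robot.get_image(n)[:,:,::-1])
a=cv2.imread('pics/side6.png')[220:320,190:310];b=cv2.imread('pics/scene6.png')[130:250,120:240]
c=np.zeros((500,800,3),np.uint8);c[:333,:400]=cv2.resize(a,(400,333),interpolation=cv2.INTER_CUBIC);c[:400,400:]=cv2.resize(b,(400,400),interpolation=cv2.INTER_CUBIC);cv2.imwrite('pics/c6.png',c)
for n in('side','scene'):
  cp=robot.camera_params(n); f=(lambda q:(q-[190,220])*3.333) if n=='side' else (lambda q:(q-[120,130])*3.333+[400,0])
  print(n,*[np.round(f(proj(cp,pc+Rt@(np.array(v)-PC)))) for v in((-.085,-.11,0),(.085,-.11,0),(.085,-.11,.055),(.085,.11,.055))])
E
```

```text
19.0417 [ 0.506  -0.4584  0.3396] [-63.6547 -23.9228  14.3225] [0.1504 0.4175 1.3189] [-0.6726  0.3126  0.0447]
19.2417 [ 0.506  -0.4584  0.3396] [-63.6556 -23.9185  14.3239] [-0.5995  1.2435  1.5913] [-0.6381  0.3118  0.0211]
19.4417 [ 0.506  -0.4584  0.3396] [-63.6572 -23.9195  14.3214] [-0.151   1.1141  0.4675] [-0.6327  0.308   0.1172]
corner if no slip [ 0.537  -0.4336  0.0484]
side [126. 252.] [357. 141.] [346. 124.] [ 208. -161.]
scene [504. 228.] [539. 313.] [499. 278.] [685. 120.]
```

View pics/c6.png

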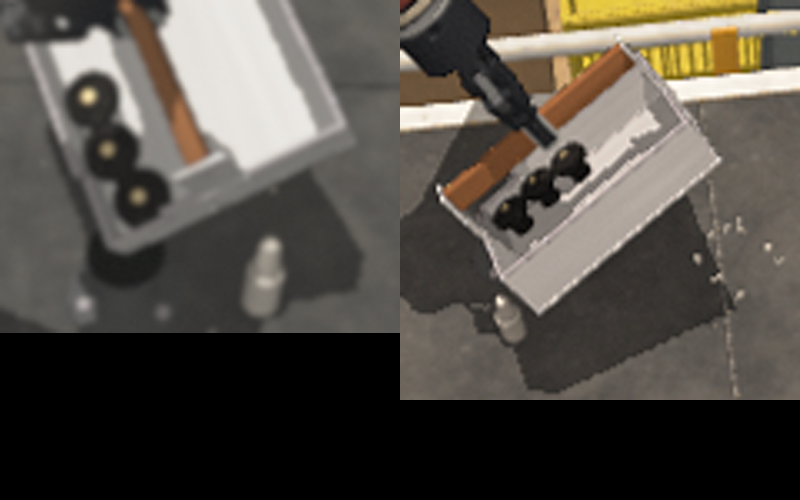

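```bash
python3 - <<'E'
from kn import *; from cell import robot
R=toteR(20,35,-135);pc=np.array([.537,-.4336,.0484]);cd=robot.camera_params('side');cs=robot.camera_params('scene')
for u,v in((88,97),(107,148),(139,197)): print(*knob(cd,(u/3.333+190-.35,v/3.333+220-.35),R,pc))
for u,v in((567,148),(537,177),(510,201)): print(*knob(cs,((u-400)/3.333+120-.35,v/3.333+130-.35),R,pc))
robot.sign_off()
E
```

```text
[-0.0647 -0.0109  0.032 ] 0.10332269302784512
[-0.0652 -0.0486  0.032 ] 0.06781821754455598
[-0.0572 -0.0875  0.032 ] 0.041475336161074884
[-0.0706 -0.0059  0.032 ] 0.1071449352896896
[-0.065  -0.0464  0.032 ] 0.06995096894676812
[-0.0633 -0.0818  0.032 ] 0.04134132903224881
the job is handed in; nothing more can be done
```

I picked up the tote by its grip bar at 110 N, tipped it 35° in stages above the post, and rested the cut-down corner on the post top. It was still gripped and still when I handed the job in at about 19.5 s. No verdict is reported.

What the last checks showed:
- **Corner position:** in the side view the corner sat about 1 px from where the arm pose puts it. That puts it within about 1 mm of my measured post centre, at a height of about 48 mm.
- **Force on the post:** about 5–6 N, from the change in wrist force at contact. The first contact settled near 11 N, so I raised the tote 0.6 mm to ease it.
- **Knobs:** all three are upright in a row from the cut-down corner. Their mid points are roughly 41, 69 and 103–107 mm from the corner, against the 120 mm limit. An earlier, coarser scene-view reading gave 112 mm for the farthest one.
- **Bystanders:** the last pictures show the punch standing where it was, clear of the tote. I did not look again at the cup and tin, but nothing went near them.

None of these checks failed.

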